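# Raise the tilting work board to its index clip and hold it for clamping

## Robot

A 6-joint arm with a two-finger parallel gripper is mounted at the origin on the work surface. World frame = base frame: x ahead of the robot, y to its left, z up, the work surface at z = 0. Lengths are in mm, angles in rad, forces in N, time in s.
With the tool pointing down it reaches from about 350 to 775 mm from the base axis. Payload 7.3 kg.
Tool frame: the origin (TCP) lies on the centre line of the jaws, within the pads' length; the fingertips stand 17 mm ahead of it and the grasp point (between the pads) lies 2 mm behind it; z points along the fingers, y is the line along which they close (so a half turn about z gives the same grasp; the last joint's range is limited). The gripper opens to 92 mm and grips with 3 to 60 N. Pads are 19 mm wide; open, the fingers measure 130 mm over their backs; the gripper's body (75 mm by 190 mm) begins 47 mm behind the grasp point.
Start: joints at [1.197, 0.342, 1.524, -0, 1.275, -0.146], TCP at [118.546, 511.459, 243.741] pointing down, gripper open.
Joint ranges: [-2.53, 2.53], [-0.77, 2.02], [0.04, 2.7], [-1, 4.14], [0.28, 2.66], [-3.11, 3.11]. Speed limits (rad/s): [2.57, 2.57, 3.14, 3.14, 3.14, 3.14].

## Interface

Orientations are given as [roll, pitch, yaw] about the fixed x, y, z axes, in that order (R = Rz(yaw) Ry(pitch) Rx(roll)).
In Python, from plant import bot gives the robot as it stands. The module is installed in compiled form; this text tells all that it offers.
- The arm moves only by the shell command python3 -m pendant 'ROWS'. ROWS is JSON, a list of rows, each a list of 3 entries, a list of its own where there are three numbers: the shift along the world's x, y, z as a fraction of full scale, then the turn, a rotation vector about the world's x, y, z as a fraction of full scale, then the opening, from -1 (shut) to 1 (fully open), so that 0 is half open. In form: [[[tx, ty, tz], [rx, ry, rz], claw], ...]. A call has exactly 10 rows; each row shifts and turns the commanded pose from where the row before left it; what a row does not reach is not made up. Full scale, the value 1, is 30 mm for a shift and 0.12 rad for a turn. A row lasts 1/12 s, in which the tool goes at most 41.7 mm and 7.16 degrees, less where a joint would pass 70% of its speed; a pose out of reach is approached as far as the arm can. A call with a number of a shift or a turn outside -1 to 1 is refused whole. A call with a gripper value outside its range is refused whole. The fingers move at their own pace and stop on an object; the grip force is fixed at half the most. Time passes only in rows, so rows that do not move let the fingers close, or fill a call up. It gives the time, the measured TCP pose, the force, the opening and the grip force at its end, in the units of the state.
- bot.get_obs(): the state, without advancing time (a new reading comes with each control period).
- bot.capture(name): name is "side" or "top" or "wrist"; returns the picture (384x512x3 uint8, blue, green, red); there is no depth.
- bot.camera_params(name): a dict with "fovy" (degrees; the focal length in pixels is half the picture's height over the tangent of half this angle, whatever the lens; pixels are square), "cx", "cy" (the principal point, pixels), "distortion" ([k1, k2, p1, p2, k3] as OpenCV has them; the pictures are not rectified), "camera_from_world" (4x4, takes a point from world to camera coordinates). Camera axes: x right, y down, z forward; pixel columns grow to the right and rows downward; lengths in mm; the calibration is good to about 2 mm. A picture is of the moment at which its call begins: read the wrist's pose just before it. camera_params takes no time and is no camera call; for the wrist camera it gives the pose at the moment of the call.
- bot.close_job(): hands the job in; it is judged then, once.
The state is a dict: "time": time; "joint_positions": joint angles; "dq": joint speeds; "tau": joint torques, N m; "tool_pos": TCP position; "tcp_rot": TCP orientation; "contact_force": force on the tool from outside, world axes, zero at the start; "moment": the same for the moment, N m; "grip_width": finger opening in mm; "finger_force": force on a finger pad.
Only numpy, scipy, OpenCV 4.12 (cv2) and the standard library are available. Lean on these libraries where they do the work, as an engineer would, in place of code of your own. Each camera call takes 0.05 s, during which the arm holds its last target. There are 200 camera calls.

## Task

The modelling board has to be set to its marked slope: first lift the four-legged clay dinosaur off the flat board and stand it gently, upright, in the middle of the round banding wheel. Then raise the board by its handle rail until the wing-nut bolt on its side lines up with the index clip on the quadrant, never letting the board drop, and finish while still gripping it there, at rest, so that I can tighten the nut. Leave everything else on the table where it is.

Things in the scene. Friction and masses are not known exactly. Their poses are not given: they have to be found in the camera images.
- stand: fixed beech base of the tilting board, 265 x 300 mm; origin on the table under its middle, x from the hinged edge (robot's side) to the board's free edge, z up. Side rails 26 wide, 46 high at y = +-136; cross rails at x = -115 and -5, at most 33 mm high; otherwise open below the board. A steel quadrant, a slotted arc of radius 200 mm about the hinge, stands at y = -167, to 215 mm high
- hinge_mid (a point): middle of the board's hinge axis, at (-120, 0, 52) mm in the stand's frame; axes as the stand's; the hinge axis runs along y
- board (a joint): board angle in rad: 0 flat (the start), growing as the free edge rises (stop at 0.85). Hinge almost frictionless: let go, the board falls. Plywood, about 0.62 kg (0.45 to 0.8), 300 mm wide, 12 thick, reaching 240 mm from the hinge axis, which lies in its mid-plane: flat, its top is 58 mm above the table. A ledge 12 mm high runs along the hinged edge
- board_grip (a point): middle of the axis of the round beech handle rail at the board's free edge: 18 mm thick, 107 mm free between its end blocks, along the hinge direction, 230 mm from the hinge, in the board's mid-plane. Between it and the board a hand slot goes right through (45 x 110 mm): pinch the rail from above, one finger in the slot, one beyond the rail (43 mm clear below). Turns with the board; y along it
- board_bolt (a point): axis of the clamp bolt with its wing nut, at the board's -y side where it rides in the quadrant's slot: 200 mm from the hinge axis, in the board's mid-plane, y = -167 mm in the stand's frame
- clip (a joint): the index clip's place on the quadrant in rad: the board angle at which the bolt lines up with the clip (between 0.35 and 0.7). It stays where it is, and is not to be moved
- clip_point (a point): the point of the slot to which the brass index clip points, 200 mm from the hinge axis, y = -167 mm in the stand's frame. The clip itself is a block 22 x 13 x 14 mm with a small thumb-screw, seated on the quadrant's outer edge (213 to 235 mm from the hinge axis)
- dino_mid (a point): middle of the four-legged grey-green clay dinosaur's body, 42 mm above its feet; x towards the head, y to its left, z up. At first it stands on the flat board. Body 44 mm wide between x = +-28, flat sides 29 to 59 mm above the feet; back plates to 79 mm, head to x = 90, thin tail to x = -102; feet within 37 x 22 mm of the middle. About 170 g
- dino: the same dinosaur, origin between its feet
- wheel_top (a point): centre of the banding wheel's top face: an aluminium disc 180 mm across on a dark cast foot, its top face 70 mm above the table; the foot is fixed, the disc turns freely
- cup: clear plastic cup, 72 mm across, 88 mm high, beyond the wheel; origin under its middle; to be left alone
- clay_knife: clay knife, 155 mm long, lying on the robot's side of the wheel; to be left alone
- clay_block: grey block of clay, 62 x 44 x 24 mm, lying on the table beyond the board's free edge; to be left alone
- phone: black phone, 150 x 74 x 9 mm, at the left; to be left alone
- cone_figure: pointed-hat clay figure, 52 mm across, 80 mm high, at the back; to be left alone
- tub: white plastic tub, 110 x 160 x 45 mm, at the right; to be left alone
- biped: two-legged grey clay dinosaur, 115 mm high, at the back; to be left alone
Mind the look-alikes: they are no part of the job. What is shaped like the dino but blue is not meant.

How it is judged:
By the outcome, as a careful person would: the job done as asked, in the order asked, and still so for the second after the job is handed in, while the arm keeps its last pose, push and grip.
It also fails if it takes over 61 s, if anything falls off the work surface, if the arm or the gripper's body presses on something with over 40 N, if the wrist force passes 120 N, or if a joint passes its speed limit or range.

## Working session

There is one attempt and no reset: what is moved stays moved. The work goes in short steps, Python scripts to look and compute and a shell command to move; the robot and the scene stay as the last step left them, time stands still between calls to the robot, and variables do not carry over. Pictures are saved under pics/ and viewed, at most 10 in all, crops included, and the job is handed in when it is done.

```bash
mkdir -p pics; cat > h.py <<'E'
import numpy as np, cv2
from plant import bot
def cam(n):
    p=bot.camera_params(n); f=192/np.tan(np.radians(p["fovy"])/2)
    K=np.array([[f,0,p["cx"]],[0,f,p["cy"]],[0,0,1]]); return K,np.array(p["distortion"],float),np.array(p["camera_from_world"])
def ray(c,uv):
    K,d,T=c; u=cv2.undistortPoints(np.array([[uv]],float),K,d)[0,0]
    R=T[:3,:3]; return -R.T@T[:3,3], R.T@np.array([u[0],u[1],1])
def onz(c,uv,z):
    o,d=ray(c,uv); return o+d*(z-o[2])/d[2]
def ony(c,uv,y):
    o,d=ray(c,uv); return o+d*(y-o[1])/d[1]
def tri(c1,u1,c2,u2):
    o1,d1=ray(c1,u1);o2,d2=ray(c2,u2)
    s=np.linalg.lstsq(np.c_[d1,-d2],o2-o1,rcond=None)[0]
    a=o1+s[0]*d1;b=o2+s[1]*d2; return (a+b)/2,np.linalg.norm(a-b)
def proj(c,P):
    K,d,T=c; return cv2.projectPoints(np.array(P,float).reshape(-1,3),cv2.Rodrigues(T[:3,:3])[0],T[:3,3],K,d)[0][:,0]
E
python3 - <<'E'
from h import *
np.set_printoptions(precision=2,suppress=True)
ims=[bot.capture(n) for n in("side","top","wrist")]
for n,i in zip(("side","top","wrist"),ims): cv2.imwrite(f"pics/{n}0.png",i)
cv2.imwrite("pics/st0.png",cv2.resize(np.vstack(ims[:2]),None,fx=.78,fy=.78))
for n in("side","top","wrist"):
    c=cam(n); print(n,c[0][0,0],ray(c,(256,192)),c[1])
print(bot.get_obs())
E
```

```text
side 473.2715952647446 (array([  49.27, -742.74, 1101.78]), array([ 0.36,  0.53, -0.77])) [-0.11  0.    0.    0.    0.  ]
top 347.2543242069446 (array([ 312.48,  -51.6 , 1121.36]), array([ 0.17,  0.  , -0.99])) [-0.05  0.    0.    0.    0.  ]
wrist 315.19856121350824 (array([ 46.92, 527.71, 385.  ]), array([ 0.26, -0.06, -0.96])) [-0.04  0.    0.    0.    0.  ]
{'time': 0.15, 'joint_positions': array([ 1.2 ,  0.34,  1.52, -0.  ,  1.28, -0.15]), 'dq': array([ 0., -0., -0., -0., -0., -0.]), 'tau': array([  0.  , -43.15, -24.44,   0.07,   0.05,  -0.  ]), 'tool_pos': array([118.44, 511.17, 243.2 ]), 'tcp_rot': array([-3.14, -0.  ,  2.91]), 'contact_force': array([0.38, 0.26, 0.73]), 'moment': array([ 0.01, -0.04,  0.02]), 'finger_force': 0.0, 'grip_width': 91.59160632923655}
```

View pics/side0.png

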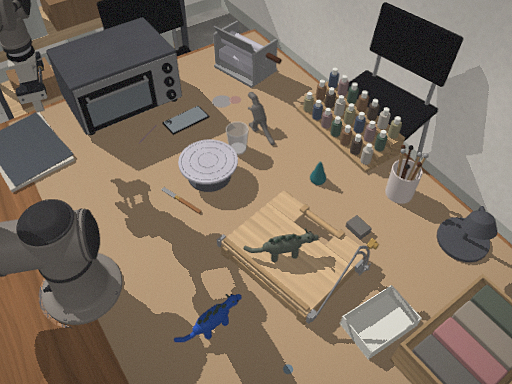

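View pics/top0.png

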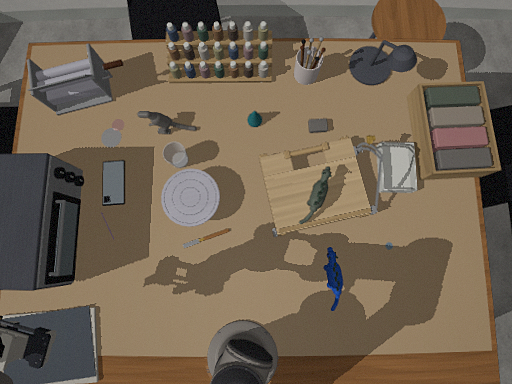

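Top view: the grey-green four-legged dino is on the board at (318,192). The blue one at (333,280) and the grey biped at (160,121) are look-alikes. The wheel is at (190,197), and the brass clip at (371,139) in top and (373,242) in side. I take the one on the board, and confirm it in an enlarged crop.

```bash
python3 - <<'E'
import cv2,numpy as np
a=cv2.imread("pics/top0.png")[125:245,250:430]; b=cv2.imread("pics/side0.png")[185:325,210:390]
a=cv2.resize(a,(720,480),interpolation=cv2.INTER_CUBIC); b=cv2.resize(b,(720,560),interpolation=cv2.INTER_CUBIC)
cv2.imwrite("pics/ca.png",a);cv2.imwrite("pics/cb.png",b)
E
```

```text
(no output)
```

View pics/ca.png

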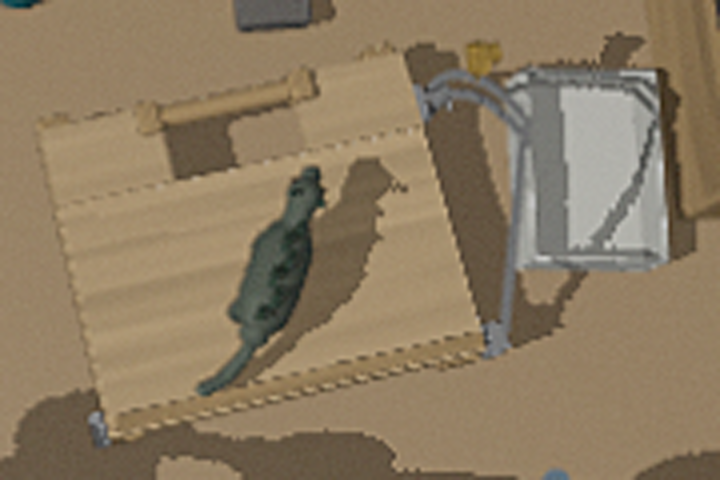

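View pics/cb.png

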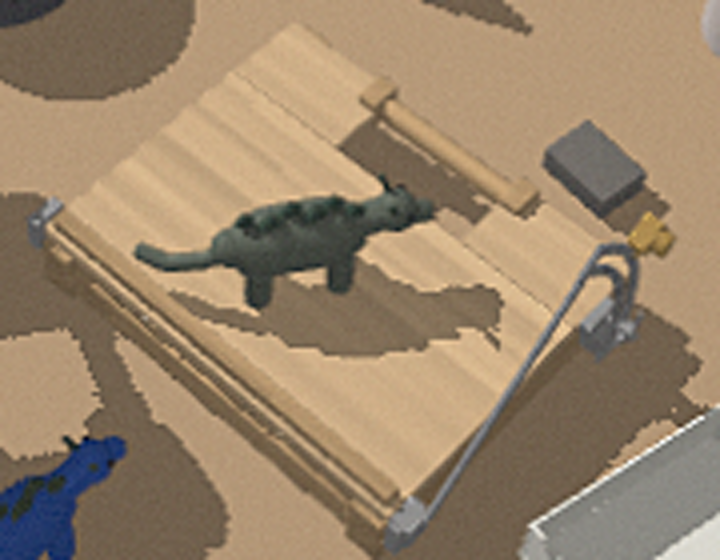

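The crops show that the grey-green four-legged dino on the board, head towards the rail, is the one meant. In top crop pixels, its head tip is (312,172), its tail tip (205,388), the rail ends (150,117) and (301,85), and the clip (483,57). In side crop pixels, the clip is (652,235).

```bash
python3 - <<'E'
from h import *
np.set_printoptions(precision=1,suppress=True)
T,S=cam("top"),cam("side")
t=lambda x,y:((x-1.5)/4+250,(y-1.5)/4+125); s=lambda x,y:((x-1.5)/4+210,(y-1.5)/4+185)
for n,a,b in [("railL",(150,117),(378,97)),("railR",(301,85),(530,195)),("head",(312,172),(432,210)),("tail",(205,388),(140,250)),("clip",(483,57),(652,235)),("hingeR",(495,338),(405,522)),("hingeL",(99,428),(44,222)),("cornerFL",(38,122),(298,25)),("bolt?",(432,103),(605,325))]:
    print(n,*tri(T,t(*a),S,s(*b)))
P=[onz(T,t(*q),58) for q in [(38,122),(405,52),(485,335),(105,437)]]
print("corners",*P); 
for i in range(4): print(np.linalg.norm(P[i]-P[(i+1)%4]))
print("rail z58",onz(T,t(150,117),58),onz(T,t(301,85),58))
im=cv2.imread("pics/top0.png"); hsv=cv2.cvtColor(im,cv2.COLOR_BGR2HSV)
sub=np.zeros(im.shape[:2],np.uint8); sub[155:235,150:230]=255
m=cv2.inRange(hsv,(0,0,110),(179,60,255)); m&=sub
cs=max(cv2.findContours(m,cv2.RETR_EXTERNAL,cv2.CHAIN_APPROX_NONE)[0],key=cv2.contourArea)
e=cv2.fitEllipse(cv2.convexHull(cs)); print("ell",e, onz(T,e[0],70), onz(T,(e[0][0]+e[1][0]/2,e[0][1]),70))
# dino mask torso
m=cv2.inRange(hsv,(35,20,20),(95,255,140)); sub[:]=0; sub[160:230,295:335]=255; m&=sub
m=cv2.morphologyEx(m,cv2.MORPH_OPEN,np.ones((8,8),np.uint8))
mo=cv2.moments(m,True); u=(mo['m10']/mo['m00'],mo['m01']/mo['m00'])
print("torso",mo['m00'],u,onz(T,u,100), cv2.minAreaRect(cv2.findNonZero(m)))
E
```

```text
railL [ 617.7 -145.3   64.8] 0.05624287281440849
railR [ 647.2 -267.5   66.3] 8.479949286701231
head [ 563.3 -262.9  111. ] 4.899293580039642
tail [ 400.7 -178.4   94.9] 1.2088478412915575
clip [ 632.3 -378.2  170. ] 2.2917719296105474
hingeR [ 439.9 -408.4   61. ] 1.5649601906050001
hingeL [ 373.9 -101.4   53.2] 2.1151139445840053
cornerFL [615.2 -56.4  56.7] 2.7267403789494833
bolt? [ 629.2 -371.    61.4] 0.012925139180915353
corners [616.2 -56.9  58. ] [ 673.  -352.8   58. ] [ 443.4 -402.1   58. ] [ 367.8 -106.    58. ]
301.34511648524904
234.84893499441827
305.60007629788373
253.205274238924
rail z58 [ 619.7 -145.9   58. ] [ 645.6 -267.4   58. ]
ell ((189.95721435546875, 197.0675048828125), (57.4616813659668, 59.61900329589844), 51.0714225769043) [481.1 156.5  70. ] [480.5  68.1  70. ]
torso 239.0 (318.35146443514645, 194.64435146443515) [ 480.9 -232.6  100. ] ((318.5879821777344, 195.51600646972656), (11.001455307006836, 26.922258377075195), 10.30484676361084)
```

```bash
python3 -m pendant '[[[0.2,-1,0],[0,0,-0.2],1],[[0.2,-1,0],[0,0,-0.2],1],[[0.2,-1,0],[0,0,-0.2],1],[[0.9,-1,0],[0,0,-0.2],1],[[0.9,-1,0],[0,0,-0.2],1],[[0.9,-1,0],[0,0,-0.2],1],[[0.9,-1,0],[0,0,-0.2],1],[[0.9,-1,0],[0,0,-0.2],1],[[0.9,-1,0],[0,0,-0.2],1],[[0.9,-1,0],[0,0,-0.2],1]]'
python3 -m pendant '[[[0.35,-1,0],[0,0,0],1],[[0.35,-1,0],[0,0,0],1],[[0.35,-1,0],[0,0,0],1],[[0.35,-1,0],[0,0,0],1],[[0.35,-1,0],[0,0,0],1],[[0.35,-1,0],[0,0,0],1],[[0.35,-1,0],[0,0,0],1],[[0.35,-1,0],[0,0,0],1],[[0.35,-1,0],[0,0,0],1],[[0.35,-1,0],[0,0,0],1]]'
python3 -m pendant '[[[0.35,-0.9,0],[0,0,0],1],[[0.35,-0.9,0],[0,0,0],1],[[0.35,-0.9,0],[0,0,0],1],[[0.35,-0.9,0],[0,0,0],1],[[0.35,-0.9,0],[0,0,0],1],[[0,0,0],[0,0,0],1],[[0,0,0],[0,0,0],1],[[0,0,0],[0,0,0],1],[[0,0,0],[0,0,0],1],[[0,0,0],[0,0,0],1]]'
python3 - <<'E'
from h import *
i=bot.capture("wrist"); cv2.imwrite("pics/w1.png",i); c=cam("wrist"); np.save("w1.npy",np.array(c,dtype=object),allow_pickle=True)
print(bot.get_obs()["tool_pos"],ray(c,(256,192)))
E
```

```text
time: 0.98
tool_pos: [326.3, 209.7, 243.8]
tcp_rot: [3.141, 0.0, 2.673]
contact_force: [0.1, 0.6, 0.0]
grip_width: 91.4
finger_force: 0.0
time: 1.82
tool_pos: [430.6, -90.1, 243.6]
tcp_rot: [3.141, -0.0, 2.673]
contact_force: [-0.3, 0.4, -0.9]
grip_width: 91.8
finger_force: 0.0
time: 2.65
tool_pos: [482.8, -222.5, 243.9]
tcp_rot: [3.141, -0.0, 2.675]
contact_force: [-0.5, 0.6, 0.0]
grip_width: 92.0
finger_force: 0.0
[ 482.91071436 -222.59299149  244.02663387] (array([ 417.27332303, -189.7432544 ,  385.77851783]), array([ 0.24145487, -0.12332635, -0.96254906]))
```

View pics/w1.png

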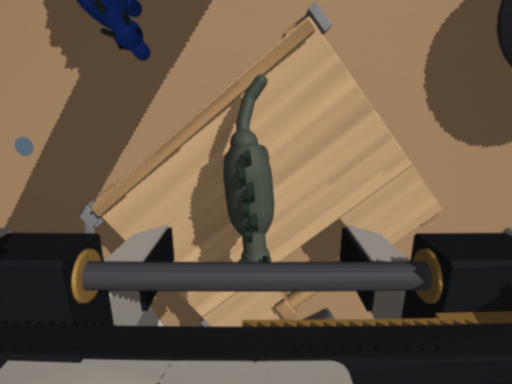

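The wrist view shows the dino's torso centred at about (249,188), spanning x 224–273, with its axis running roughly (244,135) to (255,240) and the blue one well away.

```bash
python3 - <<'E'
from h import *
np.set_printoptions(precision=3,suppress=True)
c=cam("wrist"); im=cv2.imread("pics/w1.png"); hsv=cv2.cvtColor(im,cv2.COLOR_BGR2HSV)
m=cv2.inRange(hsv,(35,15,10),(100,255,140)); s=m*0; s[60:262,200:300]=255; m&=s
m=cv2.morphologyEx(m,cv2.MORPH_CLOSE,np.ones((7,7),np.uint8))
L=[];Rr=[]
for r in range(135,245,10):
    x=np.where(m[r])[0]; 
    if len(x): print(r,x.min(),x.max()); 
for q in [(244,140),(255,240),(249,188),(224,188),(273,188),(262,78)]: print(q,onz(c,q,100))
E
```

```text
135 234 253
145 232 258
155 227 267
165 225 268
175 224 270
185 226 271
195 227 271
205 228 272
215 230 271
225 235 268
235 243 263
(244, 140) [ 440.637 -214.15   100.   ]
(255, 240) [ 532.42  -249.323  100.   ]
(249, 188) [ 482.527 -230.477  100.   ]
(224, 188) [ 471.986 -251.454  100.   ]
(273, 188) [ 492.64  -210.347  100.   ]
(262, 78) [ 400.47  -176.085  100.   ]
```

```bash
python3 -m pendant '[[[-0.04,-0.1,0],[0,0,0.35],1],[[-0.04,-0.1,0],[0,0,0.35],1],[[0,0,-0.8],[0,0,0],1],[[0,0,-0.8],[0,0,0],1],[[0,0,-0.8],[0,0,0],1],[[0,0,-0.8],[0,0,0],1],[[0,0,-0.8],[0,0,0],1],[[0,0,-0.6],[0,0,0],1],[[0,0,-0.27],[0,0,0],1],[[0,0,0],[0,0,0],1]]'
python3 -m pendant '[[[0,0,0],[0,0,0],-1],[[0,0,0],[0,0,0],-1],[[0,0,0],[0,0,0],-1],[[0,0,0],[0,0,0],-1],[[0,0,0],[0,0,0],-1],[[0,0,0],[0,0,0],-1],[[0,0,0],[0,0,0],-1],[[0,0,0],[0,0,0],-1],[[0,0,0],[0,0,0],-1],[[0,0,0],[0,0,0],-1]]'
```

```text
time: 3.53
tool_pos: [479.8, -228.5, 96.2]
tcp_rot: [3.141, -0.003, 2.758]
contact_force: [-0.9, 0.1, -0.1]
grip_width: 91.9
finger_force: 0.0
time: 4.37
tool_pos: [480.7, -229.6, 97.8]
tcp_rot: [3.142, 0.0, 2.758]
contact_force: [-0.6, -0.1, 1.9]
grip_width: 43.6
finger_force: 29.9
```

```bash
python3 -m pendant '[[[0,0,0.1],[0,0,0],-1],[[0,0,0.2],[0,0,0],-1],[[0,0,0.3],[0,0,0],-1],[[0,0,0.5],[0,0,0],-1],[[0,0,0.5],[0,0,0],-1],[[0,0,0.5],[0,0,0],-1],[[0,0.2,0.3],[0,0,0],-1],[[0,0.4,0],[0,0,0],-1],[[0,0.6,0],[0,0,0],-1],[[0,0.7,0],[0,0,0],-1]]'
python3 -m pendant '[[[0,0.8,0],[0,0,0],-1],[[0,0.8,0],[0,0,0],-1],[[0,0.8,0],[0,0,0],-1],[[0,0.8,0],[0,0,0],-1],[[0,0.8,0],[0,0,0],-1],[[0,0.8,0],[0,0,0],-1],[[0,0.8,0],[0,0,0],-1],[[0,0.8,0],[0,0,0],-1],[[0,0.8,0],[0,0,0],-1],[[0,0.8,0],[0,0,0],-1]]'
python3 -m pendant '[[[0,0.8,0],[0,0,0],-1],[[0,0.7,0],[0,0,0],-1],[[0,0.5,0],[0,0,0],-1],[[0,0.5,0],[0,0,0],-1],[[0,0.3,0],[0,0,0],-1],[[0,0.1,0],[0,0,0],-1],[[0,0.1,0],[0,0,0],-1],[[0,0,0],[0,0,0],-1],[[0,0,0],[0,0,0],-1],[[0,0,0],[0,0,0],-1]]'
python3 - <<'E'
from h import *
i=bot.capture("wrist"); j=bot.capture("side"); cv2.imwrite("pics/w2.png",i); cv2.imwrite("pics/s2.png",j)
k=cv2.resize(j[90:234,130:322],(512,384))
cv2.imwrite("pics/c2.png",cv2.resize(np.vstack([i,k]),None,fx=.78,fy=.78))
E
```

```text
time: 5.2
tool_pos: [480.2, -171.4, 169.3]
tcp_rot: [3.141, -0.001, 2.757]
contact_force: [-0.1, -0.5, -1.0]
grip_width: 44.1
finger_force: 29.9
time: 6.03
tool_pos: [479.4, 69.6, 169.1]
tcp_rot: [-3.141, -0.001, 2.758]
contact_force: [0.3, 0.2, -1.6]
grip_width: 44.1
finger_force: 29.9
time: 6.87
tool_pos: [480.7, 156.8, 169.6]
tcp_rot: [-3.141, 0.0, 2.757]
contact_force: [-1.5, 0.5, -1.2]
grip_width: 43.7
finger_force: 29.9
```

View pics/c2.png

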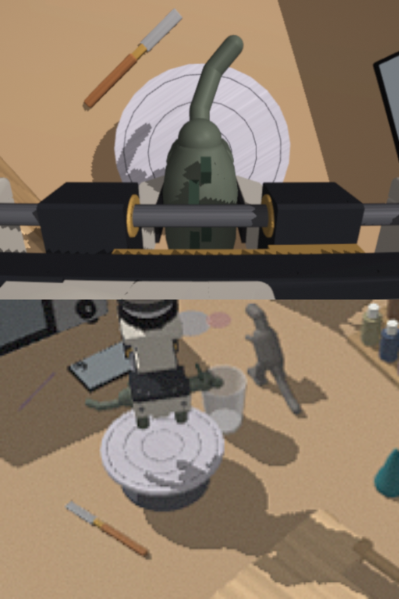

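The dino hangs upright in the jaws over the wheel's middle, clear of the cup. I lower it gently.

```bash
python3 -m pendant '[[[0,0,-0.3],[0,0,0],-1],[[0,0,-0.4],[0,0,0],-1],[[0,0,-0.4],[0,0,0],-1],[[0,0,-0.4],[0,0,0],-1],[[0,0,-0.2],[0,0,0],-1],[[0,0,-0.1],[0,0,0],-1],[[0,0,-0.05],[0,0,0],-1],[[0,0,-0.03],[0,0,0],-1],[[0,0,-0.03],[0,0,0],-1],[[0,0,0],[0,0,0],-1]]'
```

```text
time: 7.8
tool_pos: [480.9, 157.5, 112.6]
tcp_rot: [3.141, 0.001, 2.758]
contact_force: [0.1, -0.2, -1.6]
grip_width: 43.7
finger_force: 29.9
```

```bash
python3 -m pendant '[[[0,0,-0.02],[0,0,0],-1],[[0,0,-0.02],[0,0,0],-1],[[0,0,-0.02],[0,0,0],-1],[[0,0,-0.02],[0,0,0],-1],[[0,0,-0.01],[0,0,0],-1],[[0,0,0],[0,0,0],-1],[[0,0,0],[0,0,0],-1],[[0,0,0],[0,0,0],-1],[[0,0,0],[0,0,0],-1],[[0,0,0],[0,0,0],-1]]'
```

```text
time: 8.63
tool_pos: [480.6, 157.5, 109.8]
tcp_rot: [3.141, 0.0, 2.758]
contact_force: [-1.5, -0.6, 1.5]
grip_width: 44.3
finger_force: 29.9
```

```bash
python3 -m pendant '[[[0,0,0],[0,0,0],0.05],[[0,0,0],[0,0,0],0.15],[[0,0,0],[0,0,0],0.4],[[0,0,0],[0,0,0],0.7],[[0,0,0],[0,0,0],1],[[0,0,0],[0,0,0],1],[[0,0,0],[0,0,0],1],[[0,0,0],[0,0,0],1],[[0,0,0.2],[0,0,0],1],[[0,0,0.4],[0,0,0],1]]'
python3 -m pendant '[[[0,0,0.8],[0,0,0],1],[[0,0,0.8],[0,0,0],1],[[0,0,0.8],[0,0,0],1],[[0,0,0.8],[0,0,0],1],[[0,0,0.4],[0,0,0],1],[[0,0,0],[0,0,0],1],[[0,0,0],[0,0,0],1],[[0,0,0],[0,0,0],1],[[0,0,0],[0,0,0],1],[[0,0,0],[0,0,0],1]]'
python3 - <<'E'
from h import *
i=bot.capture("wrist"); cv2.imwrite("pics/w3.png",i)
T=cam("wrist"); np.set_printoptions(precision=1,suppress=True)
hsv=cv2.cvtColor(i,cv2.COLOR_BGR2HSV)
print(bot.get_obs()["tool_pos"], proj(T,[481,156.5,112]),proj(T,[481,156.5,70]))
E
```

```text
time: 9.47
tool_pos: [479.8, 157.3, 127.0]
tcp_rot: [-3.14, -0.002, 2.758]
contact_force: [0.6, -0.5, -0.1]
grip_width: 91.8
finger_force: 0.0
time: 10.3
tool_pos: [480.1, 157.3, 234.5]
tcp_rot: [-3.14, -0.002, 2.758]
contact_force: [-0.7, -0.8, 0.0]
grip_width: 91.7
finger_force: 0.0
[480.3 157.4 234.7] [[256.3 192.2]] [[256.3 180.9]]
```

View pics/w3.png

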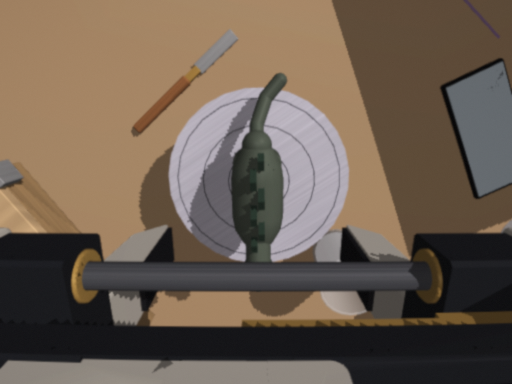

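The dino stands upright on the disc. In the picture, the disc centre is at about (259,176) and the body centre at about (258,193), as predicted. Next I go above the rail.

```bash
python3 -m pendant '[[[0.1,-0.3,0.3],[0,0,-0.2],1],[[0.3,-0.7,0.2],[0,0,-0.6],1],[[0.36,-0.87,0],[0,0,-0.6],1],[[0.36,-0.87,0],[0,0,-0.6],1],[[0.36,-0.87,0],[0,0,-0.6],1],[[0.36,-0.87,0],[0,0,-0.6],1],[[0.36,-0.87,0],[0,0,-0.6],1],[[0.36,-0.87,0],[0,0,-0.6],1],[[0.36,-0.87,0],[0,0,-0.6],1],[[0.36,-0.87,0],[0,0,-0.6],1]]'
python3 -m pendant '[[[0.36,-0.87,0],[0,0,-0.6],1],[[0.36,-0.87,0],[0,0,-0.6],1],[[0.36,-0.87,0],[0,0,-0.6],1],[[0.36,-0.87,0],[0,0,-0.6],1],[[0.36,-0.77,0],[0,0,-0.2],1],[[0,0,0],[0,0,0],1],[[0,0,0],[0,0,0],1],[[0,0,0],[0,0,0],1],[[0,0,0],[0,0,0],1],[[0,0,0],[0,0,0],1]]'
python3 - <<'E'
from h import *
i=bot.capture("wrist"); cv2.imwrite("pics/w4.png",i)
T=cam("wrist"); np.set_printoptions(precision=1,suppress=True)
print(bot.get_obs()["tool_pos"], bot.get_obs()["joint_positions"],proj(T,[632.4,-208,58]))
E
```

```text
time: 11.18
tool_pos: [579.4, -83.5, 251.1]
tcp_rot: [3.142, 0.0, 2.081]
contact_force: [-0.2, 0.1, -0.2]
grip_width: 91.6
finger_force: 0.0
time: 12.02
tool_pos: [632.9, -207.8, 251.2]
tcp_rot: [3.141, 0.0, 1.775]
contact_force: [-0.1, 0.5, -0.8]
grip_width: 91.8
finger_force: 0.0
[ 632.9 -207.8  251.2] [-0.4  0.6  1.1  0.   1.5 -0.6] [[255.8 173.5]]
```

View pics/w4.png

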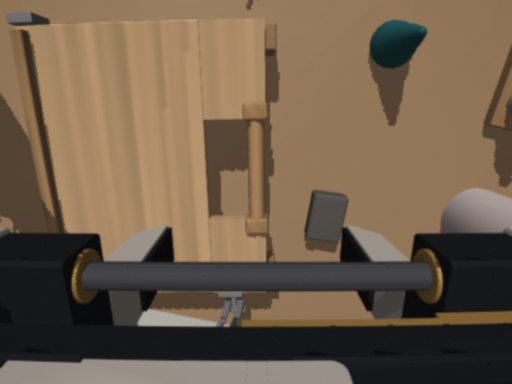

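The rail is at px (249–263, 119–218), centred under the jaws and aligned with them. It sits about 5 mm towards +y. The clay block at (325,215) is clear of the outer finger. I narrow the jaws and descend.

```bash
python3 -m pendant '[[[-0.01,0.1,0],[0,0,0],-0.1],[[-0.01,0.07,0],[0,0,0],-0.1],[[0,0,-0.4],[0,0,0],-0.1],[[0,0,-0.4],[0,0,0],-0.1],[[0,0,-0.5],[0,0,0],-0.1],[[0,0,-0.5],[0,0,0],-0.1],[[0,0,-0.5],[0,0,0],-0.1],[[0,0,-0.5],[0,0,0],-0.1],[[0,0,-0.5],[0,0,0],-0.1],[[0,0,-0.5],[0,0,0],-0.1]]'
python3 -m pendant '[[[0,0,-0.5],[0,0,0],-0.1],[[0,0,-0.5],[0,0,0],-0.1],[[0,0,-0.5],[0,0,0],-0.1],[[0,0,-0.4],[0,0,0],-0.1],[[0,0,-0.4],[0,0,0],-0.1],[[0,0,-0.3],[0,0,0],-0.1],[[0,0,-0.2],[0,0,0],-0.1],[[0,0,-0.1],[0,0,0],-0.1],[[0,0,0],[0,0,0],-0.1],[[0,0,0],[0,0,0],-0.1]]'
```

```text
time: 12.9
tool_pos: [632.4, -203.2, 136.1]
tcp_rot: [3.141, 0.0, 1.774]
contact_force: [0.2, -0.3, -0.6]
grip_width: 41.5
finger_force: 0.0
time: 13.73
tool_pos: [632.7, -203.8, 50.1]
tcp_rot: [3.141, 0.0, 1.774]
contact_force: [-0.2, 0.1, 0.8]
grip_width: 41.5
finger_force: 0.0
```

```bash
python3 -m pendant '[[[0,0,0],[0,0,0],-1],[[0,0,0],[0,0,0],-1],[[0,0,0],[0,0,0],-1],[[0,0,0],[0,0,0],-1],[[0,0,0],[0,0,0],-1],[[0,0,0],[0,0,0],-1],[[0,0,0],[0,0,0],-1],[[0,0,0],[0,0,0],-1],[[0,0,0],[0,0,0],-1],[[0,0,0],[0,0,0],-1]]'
python3 - <<'E'
from h import *
np.set_printoptions(precision=3,suppress=True)
o=bot.get_obs(); print(o["contact_force"],o["moment"],o["tool_pos"])
E
```

```text
time: 14.57
tool_pos: [631.4, -204.0, 50.0]
tcp_rot: [-3.139, -0.0, 1.774]
contact_force: [-5.4, -1.6, 3.7]
grip_width: 17.0
finger_force: 30.0
[-5.445 -1.631  3.69 ] [-0.283  0.943  0.124] [ 631.407 -204.034   49.962]
```

```bash
cat > arc.py <<'E'
import numpy as np,sys
y=.203
def p(t): return 230*(np.cos(t)-1)+2*np.sin(t), 230*np.sin(t)-2*(np.cos(t)-1)
th=np.array([float(x) for x in sys.argv[1:]])
for a,b in zip(th,th[1:]):
    (x0,z0),(x1,z1)=p(a),p(b); d=(x1-x0)/30; r=(b-a)/.12
    print("%.3f [[%.3f,%.3f,%.3f],[%.3f,%.3f,0],-1],"%(b,d*np.cos(y),d*np.sin(y),(z1-z0)/30,r*np.sin(y),-r*np.cos(y)))
E
python3 arc.py 0 .01 .03 .055 .085 .115 .145 .175 .205 .235 .265 .295 .325 .355 .385 .41 .435 .455 .47 .48 .485
```

```text
0.010 [[0.000,0.000,0.077],[0.017,-0.082,0],-1],
0.030 [[-0.002,-0.000,0.153],[0.034,-0.163,0],-1],
0.055 [[-0.006,-0.001,0.192],[0.042,-0.204,0],-1],
0.085 [[-0.014,-0.003,0.230],[0.050,-0.245,0],-1],
0.115 [[-0.021,-0.004,0.229],[0.050,-0.245,0],-1],
0.145 [[-0.027,-0.006,0.228],[0.050,-0.245,0],-1],
0.175 [[-0.034,-0.007,0.227],[0.050,-0.245,0],-1],
0.205 [[-0.041,-0.008,0.226],[0.050,-0.245,0],-1],
0.235 [[-0.047,-0.010,0.225],[0.050,-0.245,0],-1],
0.265 [[-0.054,-0.011,0.223],[0.050,-0.245,0],-1],
0.295 [[-0.060,-0.012,0.222],[0.050,-0.245,0],-1],
0.325 [[-0.067,-0.014,0.220],[0.050,-0.245,0],-1],
0.355 [[-0.073,-0.015,0.217],[0.050,-0.245,0],-1],
0.385 [[-0.080,-0.016,0.215],[0.050,-0.245,0],-1],
0.410 [[-0.071,-0.015,0.177],[0.042,-0.204,0],-1],
0.435 [[-0.075,-0.016,0.175],[0.042,-0.204,0],-1],
0.455 [[-0.063,-0.013,0.139],[0.034,-0.163,0],-1],
0.470 [[-0.049,-0.010,0.103],[0.025,-0.122,0],-1],
0.480 [[-0.034,-0.007,0.068],[0.017,-0.082,0],-1],
0.485 [[-0.017,-0.004,0.034],[0.008,-0.041,0],-1],
```

```bash
python3 -m pendant '[[[0,0,0.08],[0.017,-0.08,0],-1],[[0,0,0.15],[0.034,-0.16,0],-1],[[-0.01,0,0.19],[0.04,-0.2,0],-1],[[-0.014,0,0.23],[0.05,-0.245,0],-1],[[-0.02,-0.004,0.23],[0.05,-0.245,0],-1],[[-0.027,-0.006,0.23],[0.05,-0.245,0],-1],[[-0.034,-0.007,0.23],[0.05,-0.245,0],-1],[[-0.041,-0.008,0.226],[0.05,-0.245,0],-1],[[-0.047,-0.01,0.225],[0.05,-0.245,0],-1],[[-0.054,-0.011,0.223],[0.05,-0.245,0],-1]]'
```

```text
time: 15.4
tool_pos: [624.1, -205.6, 110.1]
tcp_rot: [2.877, 0.001, 1.773]
contact_force: [-3.4, -3.0, -4.2]
grip_width: 17.2
finger_force: 30.0
```

```bash
python3 -m pendant '[[[-0.06,-0.012,0.222],[0.05,-0.245,0],-1],[[-0.067,-0.014,0.22],[0.05,-0.245,0],-1],[[-0.073,-0.015,0.217],[0.05,-0.245,0],-1],[[-0.08,-0.016,0.215],[0.05,-0.245,0],-1],[[-0.071,-0.015,0.177],[0.042,-0.204,0],-1],[[-0.075,-0.016,0.175],[0.042,-0.204,0],-1],[[-0.063,-0.013,0.139],[0.034,-0.163,0],-1],[[-0.049,-0.01,0.103],[0.025,-0.122,0],-1],[[-0.034,-0.007,0.068],[0.017,-0.082,0],-1],[[-0.017,-0.004,0.034],[0.008,-0.041,0],-1]]'
python3 - <<'E'
from h import *
S,T=cam("side"),cam("top"); np.set_printoptions(precision=3,suppress=True)
i=bot.capture("side"); j=bot.capture("top"); cv2.imwrite("pics/s5.png",i); cv2.imwrite("pics/t5.png",j)
o=bot.get_obs(); print(o["tool_pos"],o["contact_force"],o["tcp_rot"],o["joint_positions"])
a=cv2.resize(i[215:305,320:410],(540,540),interpolation=cv2.INTER_CUBIC)
cv2.imwrite("pics/c5.png",a)
h=np.array([406.5,-252.,52]); x=np.array([.979,.2016,0]); y=np.array([-.2016,.979,0]); z=np.array([0,0,1.])
for t in (.485,.54,.58):
  for r in (200,224): P=h-167*y+r*(np.cos(t)*x+np.sin(t)*z); print(t,r,(proj(S,P)-[320,215])*6)
E
```

```text
time: 16.23
tool_pos: [606.7, -209.5, 157.1]
tcp_rot: [2.657, 0.001, 1.773]
contact_force: [-2.8, -3.7, -4.7]
grip_width: 17.0
finger_force: 30.0
[ 606.715 -209.499  156.986] [-3.333 -4.234 -5.459] [2.658 0.001 1.773] [-0.614  0.474  1.687  0.545  0.71  -1.186]
0.485 200 [[268.377 230.492]]
0.485 224 [[305.295 183.487]]
0.54 200 [[264.803 225.52 ]]
0.54 224 [[301.657 177.45 ]]
0.58 200 [[261.575 222.613]]
0.58 224 [[298.306 173.841]]
```

View pics/c5.png

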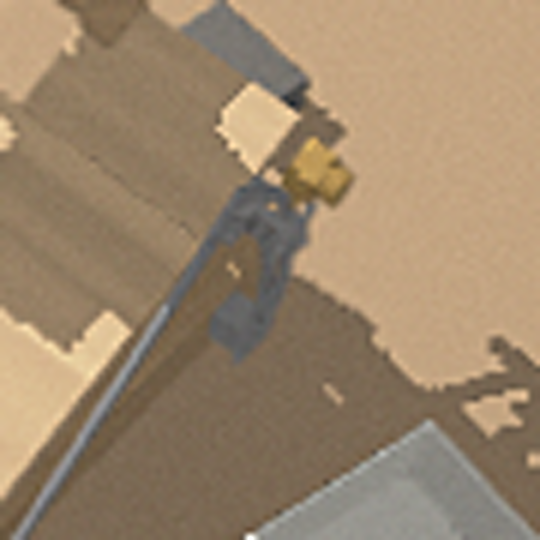

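The side crop shows the brass clip at about (318,172) and the bolt's wing nut hidden in the quadrant's grey. This view hardly resolves the angle, so I measure the clip's centroid in both fixed views and check where the wrist camera would see it.

```bash
python3 - <<'E'
from h import *
np.set_printoptions(precision=3,suppress=True)
S,T,W=cam("side"),cam("top"),cam("wrist")
h=np.array([406.5,-252.,52]); x=np.array([.979,.2016,0]); y=np.array([-.2016,.979,0]); z=np.array([0,0,1.])
pts={}
for n in ("side0","top0","s5","t5"):
    im=cv2.imread(f"pics/{n}.png"); hsv=cv2.cvtColor(im,cv2.COLOR_BGR2HSV)
    m=cv2.inRange(hsv,(15,130,90),(32,255,255)); k=np.zeros_like(m)
    if n[0]=="s": k[230:258,362:388]=255
    else: k[128:152,362:385]=255
    m&=k; q=cv2.findNonZero(m)[:,0]; pts[n]=q.mean(0); print(n,len(q),q.mean(0),q.min(0),q.max(0))
for a,b in (("top0","side0"),("t5","s5")):
    P,e=tri(T,pts[a],S,pts[b]); d=P-h; print(P,e,"stand:",d@x,d@y,d@z,"r",np.hypot(d@x,d@z),"ang",np.arctan2(d@z,d@x))
for t in np.arange(.44,.64,.04):
    out=[t]
    for r in (220,228):
        C=h-167*y+r*(np.cos(t)*x+np.sin(t)*z); out+=[proj(T,C)[0]-pts["top0"],proj(S,C)[0]-pts["side0"]]
    print(*out)
C=h-167*y+224*(np.cos(.54)*x+np.sin(.54)*z); print("wrist now",proj(W,C),W[2][:3]@np.r_[C,1])
B=h-167*y+200*(np.cos(.484)*x+np.sin(.484)*z); print("wrist bolt",proj(W,B))
i=bot.capture("wrist"); cv2.imwrite("pics/w5.png",i)
hs=cv2.cvtColor(i,cv2.COLOR_BGR2HSV); m=cv2.inRange(hs,(15,130,60),(32,255,255)); n,l,st,ce=cv2.connectedComponentsWithStats(m)
print(np.c_[st,ce][1:][st[1:,4]>30])
E
```

```text
side0 68 [372.059 243.662] [367 238] [377 248]
top0 53 [370.113 138.962] [367 136] [374 143]
s5 66 [372.182 243.545] [367 238] [377 248]
t5 55 [370.218 138.873] [366 136] [375 143]
[ 631.955 -377.648  168.67 ] 1.2932749642660808 stand: 195.3897819251535 -168.46140725621805 116.6695191782166 r 227.57184269156696 ang 0.5382930224436924
[ 632.049 -377.786  169.246] 1.3264326215074254 stand: 195.45377756240353 -168.61482234987406 117.2457103512682 r 227.92265301892877 ang 0.5403195903164207
0.44 [-3.189  1.289] [-1.839  4.169] [-3.493 -1.372] [0.204 1.614]
0.48 [-2.013  1.684] [-2.154  3.323] [-2.273 -0.985] [-0.107  0.719]
0.52 [-0.805  2.203] [-2.564  2.58 ] [-1.021 -0.468] [-0.518 -0.069]
0.5599999999999999 [0.432 2.85 ] [-3.071  1.945] [0.263 0.181] [-1.028 -0.748]
0.5999999999999999 [1.696 3.625] [-3.676  1.419] [1.576 0.964] [-1.64  -1.313]
wrist now [[245.162 509.69 ]] [ -7.105 197.671 188.168]
wrist bolt [[209.968 487.081]]
[[ 214.     249.       9.      55.     316.     217.225  276.652]
 [ 292.     250.       8.      54.     271.     295.531  277.077]
 [  90.     313.     326.      14.    2976.     272.052  320.969]]
```

Both epochs agree on a clip angle of 0.54 rad, with radius 227, y ≈ -168 and a ray gap of 1.3 mm. This fits the given geometry. The board is now at 0.484 from the tool height, so I raise it to 0.54.

```bash
python3 arc.py .484 .489 .499 .509 .519 .529 .535 .539
```

```text
0.489 [[-0.017,-0.004,0.034],[0.008,-0.041,0],-1],
0.499 [[-0.035,-0.007,0.068],[0.017,-0.082,0],-1],
0.509 [[-0.036,-0.007,0.067],[0.017,-0.082,0],-1],
0.519 [[-0.036,-0.007,0.067],[0.017,-0.082,0],-1],
0.529 [[-0.037,-0.008,0.067],[0.017,-0.082,0],-1],
0.535 [[-0.023,-0.005,0.040],[0.010,-0.049,0],-1],
0.539 [[-0.015,-0.003,0.026],[0.007,-0.033,0],-1],
```

```bash
python3 -m pendant '[[[-0.017,-0.004,0.034],[0.008,-0.041,0],-1],[[-0.035,-0.007,0.068],[0.017,-0.082,0],-1],[[-0.036,-0.007,0.067],[0.017,-0.082,0],-1],[[-0.036,-0.007,0.067],[0.017,-0.082,0],-1],[[-0.037,-0.008,0.067],[0.017,-0.082,0],-1],[[-0.023,-0.005,0.04],[0.01,-0.049,0],-1],[[-0.015,-0.003,0.026],[0.007,-0.033,0],-1],[[0,0,0],[0,0,0],-1],[[0,0,0],[0,0,0],-1],[[0,0,0],[0,0,0],-1]]'
python3 - <<'E'
from h import *
np.set_printoptions(precision=3,suppress=True)
S,T=cam("side"),cam("top")
i=bot.capture("side"); j=bot.capture("top"); cv2.imwrite("pics/s6.png",i); cv2.imwrite("pics/t6.png",j)
o=bot.get_obs(); p=o["tool_pos"]; zt=p[2]+2*np.cos(.54); print(p,"theta",np.arcsin((zt-52)/230),o["tcp_rot"],o["contact_force"])
r=lambda a:cv2.resize(a,(400,300),interpolation=cv2.INTER_CUBIC)
f=lambda a:a[225:270,335:395]; g=lambda a:a[125:170,340:400]
cv2.imwrite("pics/c6.png",np.vstack([np.hstack([r(f(i)),r(f(cv2.imread("pics/s5.png")))]),np.hstack([r(g(j)),r(g(cv2.imread("pics/t5.png")))])]))
h=np.array([406.9,-254,52]); x=np.array([.979,.2016,0]); y=np.array([-.2016,.979,0]); z=np.array([0,0,1.])
for t in (.484,.52,.54,.56):
    P=h-167*y+200*(np.cos(t)*x+np.sin(t)*z); print(t,"side",(proj(S,P)-[335,225])*6.667,"top",(proj(T,P)-[340,125])*6.667)
E
```

```text
time: 17.22
tool_pos: [600.9, -210.7, 167.8]
tcp_rot: [2.603, 0.002, 1.773]
contact_force: [-3.5, -4.9, -5.3]
grip_width: 17.1
finger_force: 30.0
[ 600.92  -210.73   167.765] theta 0.5360972524493363 [2.603 0.002 1.773] [-3.002 -5.275 -4.52 ]
0.484 side [[202.796 192.954]] top [[196.77  147.886]]
0.52 side [[200.36  189.201]] top [[203.377 151.026]]
0.54 side [[198.802 187.345]] top [[207.105 153.036]]
0.56 side [[197.096 185.655]] top [[210.874 155.236]]
```

View pics/c6.png

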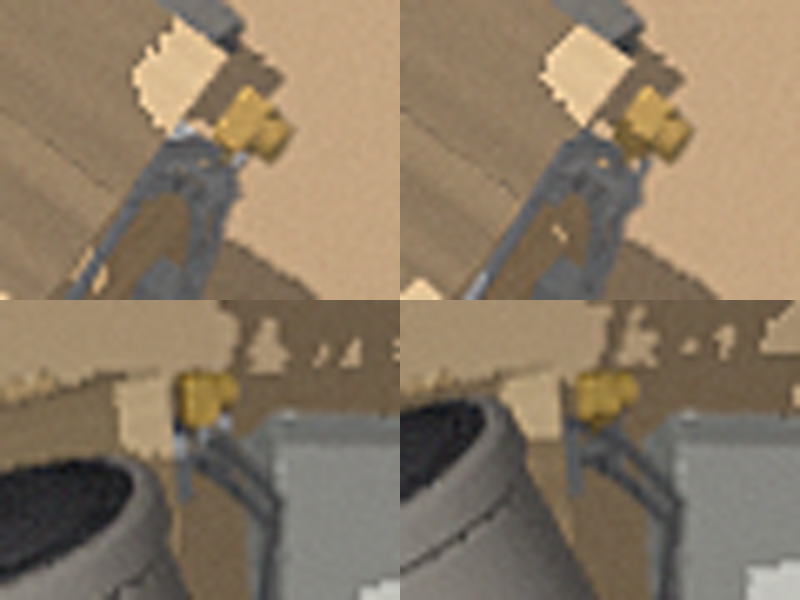

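Side crop: clip at (250,120). Top crop: clip at (208,397). The bolt's predicted position lies radially inside the clip in both views. The board is at 0.536 against a measured 0.539, and the arm is at rest and gripping. I check the dino's place and then hand in.

```bash
python3 - <<'E'
from h import *
T=cam("top"); im=cv2.imread("pics/t6.png"); hsv=cv2.cvtColor(im,cv2.COLOR_BGR2HSV)
m=cv2.inRange(hsv,(35,15,10),(100,255,140)); k=m*0; k[160:232,155:225]=255; q=cv2.findNonZero(m&k)[:,0]
print(len(q),q.mean(0),onz(T,q.mean(0),112)); o=bot.get_obs(); print(abs(o["dq"]).max(),o["time"],o["finger_force"])
print(bot.close_job())
E
```

```text
565 [187.48849558 194.12389381] [483.18511626 155.74342479 112.        ]
0.0024554518918687585 17.3167 29.997946321964264
the job is handed in; nothing more can be done
None
```

The dinosaur is standing upright in the middle of the banding wheel. The board is at about 0.536 rad, held still by its rail for you to tighten the nut; I measured the clip at about 0.539 rad. I took both angles from tool height and camera positions, because the bolt itself could not be seen clearly against the quadrant. The job was handed in at 17 s, and no result came back.

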